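# Swap the colour-coded beakers on the draining rack

### The arm

A 7-joint arm with a two-finger parallel gripper is mounted at the origin on the work surface. World frame = base frame: x ahead of the robot, y to its left, z up, the work surface at z = 0. Lengths are in m, angles in degrees, forces in N, time in s.
With the tool pointing down it reaches from about 0.425 to 0.875 m from the base axis. Payload 4.7 kg.
Tool frame: the origin (TCP) lies at the very end of the fingers, on their centre line; the grasp point (between the pads) lies env.grip_point_offset behind it (env.grip_point_offset is the distance from the TCP to the grasp point, in m); z points along the fingers, y is the direction in which the jaws open and shut (so a half turn about z gives the same grasp; the last joint's range is limited). The gripper opens to 87 mm and grips with 3 to 60 N. Pads are 19 mm wide; open, the fingers measure 117 mm over their backs; the gripper's body (75 mm by 190 mm) begins 51 mm behind the grasp point.
Start: joints at [-64.108, 18.392, -4.016, 83.108, 1.295, 78.541, -3.26], TCP at [0.276, 0.589, 0.196] pointing down, gripper open.
Joint ranges: [-163.93, 163.93], [-17.29, 119.83], [-79.2, 71.16], [3.27, 140.29], [-89.18, 269.18], [5.43, 117.66], [-154.24, 154.24]. Speed limits (degrees/s): [147.25, 147.25, 180, 180, 180, 180, 180].

### API

Orientations are given as [roll, pitch, yaw] about the fixed x, y, z axes, in that order (R = Rz(yaw) Ry(pitch) Rx(roll)).
In Python, from cell import env gives the robot as it stands.
- The arm moves only by the tool send_rows, never from a script. Its argument "plan" is a list of rows, each a list of 7 numbers: the finger opening in mm, from 0 to 87, then the shift along the tool's x, y, z in mm, then the turn, a rotation vector about the tool's x, y, z in rad. A call has 1 to 12 rows; each row shifts and turns the commanded pose from where the row before left it, along the tool's axes as they then stand; what a row does not reach is not made up. A row lasts 1/10 s, in which the tool goes at most 50 mm and 8.59 degrees, less where a joint would pass 70% of its speed; a pose out of reach is approached as far as the arm can. A call is refused whole if a number of a shift passes 50 or a number of a turn 0.15, either way. A call with a gripper value outside its range is refused whole. The fingers move at their own pace and stop on an object; "grip_force" is the grip in N (left out, the last holds). Time passes only in rows, so rows that do not move let the fingers close. It gives the time, the measured TCP pose, the force and the opening at its end, in the units of the state.
- env.get_obs(): the state, without advancing time (a new reading comes with each control period).
- env.read_camera(name): name is "side" or "top"; returns the picture (420x560x3 uint8, red, green, blue); there is no depth.
- env.get_calibration(name): a dict with "fx", "fy", "cx", "cy" (pixels), "extrinsics" (4x4, takes a point from camera to world coordinates). Camera axes: x right, y down, z forward; pixel columns grow to the right and rows downward; lengths in m; the calibration is good to about 2 mm. A picture is of the moment at which its call begins. get_calibration takes no time and is no camera call.
- env.sign_off(): hands the job in, once; it reports no verdict.
Trained networks look in the newest picture that a camera, given by its name, has taken for a name from the list of things; names that differ only in an ending like _2 or _b are one class to them, and where a whole thing is asked for, a point or a joint stands for the part that bears it (a point fixed in the world has none). Each returns a list of dicts, best first, with "confidence" (0 to 1); they miss things now and then, are a little off and sometimes report something else, mostly with a low value. They report only what shows in the picture. A call takes as long as a camera call. They do not tell look-alikes from the thing itself.
- env.regions_of(camera, query): "region" (420x560 bool, what is visible of it) and "rect" ([left, top, right, bottom] in pixels, round what is visible of it).
The state is a dict: "time_s": time; "qpos": joint angles; "joint_velocities": joint speeds; "effort": joint torques, N m; "tool_pos": TCP position; "tool_rot": TCP orientation; "force": force on the tool from outside, world axes, zero at the start; "wrist_torque": the same for the moment, N m; "grip_width": finger opening in m.
Only numpy, scipy, OpenCV 4.12 (cv2) and the standard library are available. Lean on these libraries where they do the work, as an engineer would, in place of code of your own. Each camera call takes 0.05 s, during which the arm holds its last target. There are 200 camera calls.

### The job

On the draining rack the red and the blue beaker hang on each other's pegs, and the yellow beaker still stands on the mat. Hang every beaker mouth-down on the peg of its own colour, fully home with its rim on the ribs at the foot of the peg, and let go; keep the beakers mouth-down and never drop or topple one. Leave the wash bottle, the tube rack and the green-lidded specimen jar where they stand.

Things in the scene. Friction and masses are not known exactly. Their poses are not given: they have to be found in the camera images.
- peg_red: Red fixed post, 32 mm wide, rounded tip, on a matching 92x88 mm plate seen round a hung beaker; in a row of 3 on the white rack, 110 mm apart, any order. Origin: on its axis at the foot, level with the 2 ribs that carry a beaker's rim, about 61 mm above the bench. z: along the post (tip at +53 mm), leaning 20 deg from vertical to its -x, roughly towards the robot (yaw within 0.2 rad).
- peg_blue: Blue fixed post, 32 mm wide, rounded tip, on a matching 92x88 mm plate seen round a hung beaker; in a row of 3 on the white rack, 110 mm apart, any order. Origin: on its axis at the foot, level with the 2 ribs that carry a beaker's rim, about 61 mm above the bench. z: along the post (tip at +53 mm), leaning 20 deg from vertical to its -x, roughly towards the robot (yaw within 0.2 rad).
- peg_yellow: Yellow fixed post, 32 mm wide, rounded tip, on a matching 92x88 mm plate seen round a hung beaker; in a row of 3 on the white rack, 110 mm apart, any order. Origin: on its axis at the foot, level with the 2 ribs that carry a beaker's rim, about 61 mm above the bench. z: along the post (tip at +53 mm), leaning 20 deg from vertical to its -x, roughly towards the robot (yaw within 0.2 rad).
- beaker_red: Plain red plastic lab beaker, round, 52.5 mm wide (rim 56), 70 long, inside 47 wide, 67 deep, 30-65 g. Starts hung on the blue peg. Origin: centre of mouth; z to the closed end (up when mouth-down). Fully home its origin is at the peg's origin, up to 8 mm sideways play, z along the peg's z. Slides freely along the peg.
- beaker_blue: Plain blue plastic lab beaker, round, 52.5 mm wide (rim 56), 70 long, inside 47 wide, 67 deep, 30-65 g. Starts hung on the red peg. Origin: centre of mouth; z to the closed end (up when mouth-down). Fully home its origin is at the peg's origin, up to 8 mm sideways play, z along the peg's z. Slides freely along the peg.
- beaker_yellow: Plain yellow plastic lab beaker, round, 52.5 mm wide (rim 56), 70 long, inside 47 wide, 67 deep, 30-65 g. Starts mouth-down on the white mat, 3 mm thick. Origin: centre of mouth; z to the closed end (up when mouth-down). Fully home its origin is at the peg's origin, up to 8 mm sideways play, z along the peg's z. Slides freely along the peg.
- specimen_jar: Specimen jar with a green screw lid, 55 mm across, 57 mm tall, standing on the mat, not to be moved. Origin at the centre of its underside, z up.
- wash_bottle: White wash bottle with a bent spout, 72 mm across, 195 mm tall, on the bench beside the rack, not to be moved. Origin at the centre of its underside, z up.
- tube_rack: Wire rack of blue-capped centrifuge tubes, 64 x 144 mm, 112 mm tall, on the bench on the other side, not to be moved. Origin at the centre of its underside, z up, long side along its y.
Things that resemble listed ones, but are neither listed nor needed, are in the scene too. Leave any black or brown look-alike of the beaker_yellow alone.

How it is judged (in metres and radians):
At the end, for the whole second after the job is handed in: Each beaker hangs mouth-down on the peg of its own colour, released and at rest: centre of its mouth within 15 mm of that peg's origin and its axis within 0.15 rad (about 9 degrees) of the peg's (distance between beaker_red and peg_red below 0.015 m and angle between the z axis of beaker_red and the z axis of peg_red, either way round below 0.15 rad and angle between each of beaker_red, beaker_blue, beaker_yellow's own z axis and vertical below 0.6 rad and linear speed of each of beaker_red, beaker_blue, beaker_yellow below 0.03 m/s and angular speed of each of beaker_red, beaker_blue, beaker_yellow below 0.3 rad/s and distance between beaker_blue and peg_blue below 0.015 m and angle between the z axis of beaker_blue and the z axis of peg_blue, either way round below 0.15 rad and distance between beaker_yellow and peg_yellow below 0.015 m and angle between the z axis of beaker_yellow and the z axis of peg_yellow, either way round below 0.15 rad); the robot touches nothing.
It fails at once if a beaker turned or fell over (more than about 63 degrees from mouth-down) (angle between any of beaker_red, beaker_blue, beaker_yellow's own z axis and vertical above 1.1 rad).
It fails at once if a beaker was dropped (falling faster than 0.8 m/s, about 3 cm of free fall, with no finger on it) ((linear speed of beaker_red above 0.8 m/s and contact force between the fingers and beaker_red below 0.05 N) or (linear speed of beaker_blue above 0.8 m/s and contact force between the fingers and beaker_blue below 0.05 N) or (linear speed of beaker_yellow above 0.8 m/s and contact force between the fingers and beaker_yellow below 0.05 N)).
It fails at once if the wash bottle, tube rack or specimen jar was moved by more than 30 mm or toppled (distance of any of wash_bottle, tube_rack, specimen_jar from where it was at the start of the episode above 0.03 m or angle between any of wash_bottle, tube_rack, specimen_jar's own z axis and vertical above 0.4 rad).
It also fails if it takes over 106 s, if anything falls off the work surface, if the arm or the gripper's body presses on something with over 40 N, if the wrist force passes 120 N, or if a joint passes its speed limit or range.

## Working session

There is one attempt and no reset: what is moved stays moved. The work goes in short steps, Python scripts to look and compute and a tool call to move; the robot and the scene stay as the last step left them, time stands still between calls to the robot, and variables do not carry over. Pictures are saved under pics/ and viewed, about 12 in all and at most 16, crops included, and the job is handed in when it is done.

Besides the shell and the picture viewer there is one more tool, called in YAML: its name, and indented under it one key for each argument. send_rows: Moves the arm, as the interface text tells. Its arguments: {"type":"object","properties":{"plan":{"type":"array"},"grip_force":{"type":"number"}},"required":["plan"]}

```bash
mkdir -p pics; ls
python3 - <<'E'
from cell import env
import cv2,numpy as np
print(env.get_obs(),env.grip_point_offset)
for c in("side","top"):
    im=env.read_camera(c); cv2.imwrite(f"pics/{c}0.png",im[:,:,::-1]); k=env.get_calibration(c); print(c,k)
    for q in["peg_red","peg_blue","peg_yellow","beaker_red","beaker_blue","beaker_yellow","specimen_jar","wash_bottle","tube_rack"]:
        for r in env.regions_of(c,q)[:3]: print(c,q,round(r["confidence"],2),r["rect"])
E
```

```text
pics
{'time_s': 0.0, 'qpos': array([-64.10908036,  18.43894043,  -4.01670666,  83.17533208,
         1.29606482,  78.5397454 ,  -3.26044907]), 'joint_velocities': array([ 0.03639531,  0.05540914, -0.01340326, -0.05122012, -0.08943543,
       -0.01728464,  0.01652893]), 'effort': array([-3.73310002e-05, -4.91282988e+01, -4.03929306e-01, -3.12531388e+01,
       -6.40424690e-02,  4.35093138e-02,  1.66163468e-04]), 'tool_pos': array([0.27534394, 0.58813689, 0.1953593 ]), 'tool_rot': array([-1.79891289e+02,  6.39892713e-03,  1.54919724e+02]), 'force': array([0.45090665, 0.55194439, 0.10173122]), 'wrist_torque': array([ 0.01114832, -0.04785231,  0.00612123]), 'grip_width': 0.08699827745401552} 0.0187
side {'fx': 504.5921154835602, 'fy': 504.5921154835602, 'cx': 278.4122912529867, 'cy': 205.83146133116247, 'extrinsics': array([[ 0.73410509, -0.51643268,  0.44089341, -0.01909551],
       [-0.67897209, -0.5493637 ,  0.48702815, -0.5524422 ],
       [-0.00930642, -0.65688417, -0.75393407,  0.92678516],
       [ 0.        ,  0.        ,  0.        ,  1.        ]])}
side peg_red 0.91 [275.0, 121
[... 832 characters left out ...]
  [ 0.        ,  0.        ,  0.        ,  1.        ]])}
top peg_red 0.91 [205.9, 141.5, 240.7, 172.1]
top peg_blue 0.57 [288.2, 140.4, 315.5, 178.4]
top peg_yellow 0.63 [248.0, 141.4, 278.4, 174.5]
top peg_yellow 0.15 [213.7, 147.3, 231.5, 168.6]
top beaker_red 0.83 [291.9, 147.2, 314.8, 166.8]
top beaker_blue 0.78 [215.5, 148.5, 234.1, 167.3]
top beaker_yellow 0.96 [375.4, 255.2, 399.1, 274.1]
top beaker_yellow 0.78 [334.9, 274.8, 358.7, 299.4]
top beaker_yellow 0.73 [326.7, 223.2, 349.2, 244.7]
top specimen_jar 0.66 [218.8, 231.3, 239.3, 255.4]
top wash_bottle 0.56 [124.0, 197.3, 164.7, 238.5]
top tube_rack 0.66 [373.6, 199.0, 435.9, 230.3]
top tube_rack 0.59 [247.3, 140.3, 279.3, 175.7]
```

View pics/side0.png

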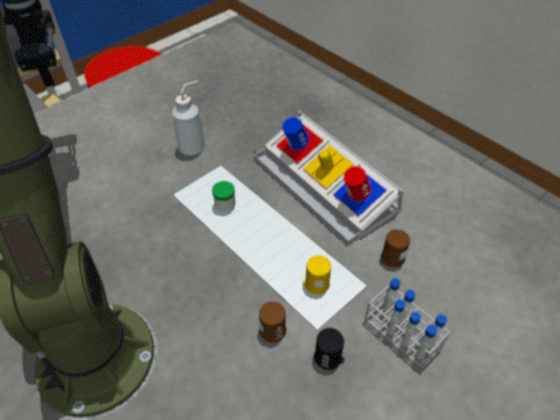

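View pics/top0.png

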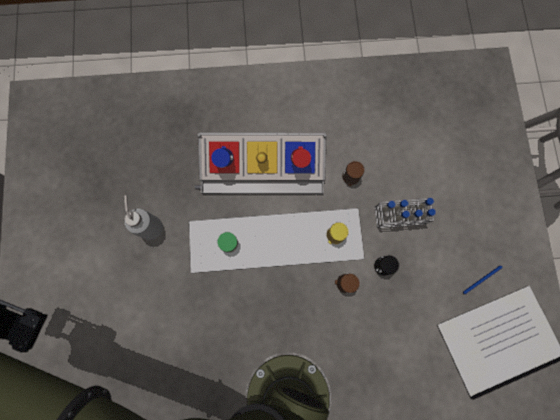

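```bash
cat > h.py <<'E'
from cell import env
import cv2,numpy as np
from scipy.optimize import minimize
from scipy.spatial.transform import Rotation as R
S=4
def label(im):
    im=cv2.resize(im,None,fx=S,fy=S,interpolation=cv2.INTER_CUBIC); h=cv2.cvtColor(im,cv2.COLOR_RGB2HSV)
    H,s,v=[h[...,i].astype(int) for i in range(3)]; ok=(s>150)&(v>60)
    L=np.zeros(H.shape,np.uint8)
    L[ok&((H<9)|(H>170))]=1; L[ok&(H>105)&(H<135)]=2; L[ok&(H>18)&(H<35)]=3
    return L
def proj(P,k):
    T=np.linalg.inv(k["extrinsics"]); p=np.atleast_2d(P)@T[:3,:3].T+T[:3,3]
    return np.c_[k["fx"]*p[:,0]/p[:,2]+k["cx"],k["fy"]*p[:,1]/p[:,2]+k["cy"]]
def ray(uv,k,z):
    E=k["extrinsics"]; d=E[:3,:3]@[(uv[0]-k["cx"])/k["fx"],(uv[1]-k["cy"])/k["fy"],1]; o=E[:3,3]
    return o+d*(z-o[2])/d[2]
def fill(L,P,k,c):
    q=cv2.convexHull(((proj(P,k)+.5)*S-.5).astype(np.float32)); cv2.fillConvexPoly(L,np.round(q*16).astype(np.int32),int(c),shift=4)
a=np.linspace(0,2*np.pi,40,endpoint=False); C=np.c_[np.cos(a),np.sin(a),0*a]
def cyl(prof): return np.vstack([C*r+[0,0,z] for r,z in prof])
BEAK=cyl([(.028,0),(.028,.004),(.02625,.004),(.02625,.069),(.0255,.07)])
PEG=cyl([(.016,0),(.016,.042),(.0135,.049),(.008,.0525)])
def pegR(yaw): return R.from_euler("z",yaw)*R.from_euler("y",-20,degrees=True)
E
cat > fit.py <<'E'
from h import *
K={c:env.get_calibration(c) for c in("top","side")}
IM={c:cv2.imread(f"pics/{c}0.png")[:,:,::-1] for c in K}; L={c:label(IM[c]) for c in K}
roi={"top":(185,120,335,205),"side":(245,100,415,245)}
def render(p,c,sz):
    x,y,yaw,d,rx,ry,bx,by=p; A=pegR(yaw); M=np.zeros((420*S,560*S),np.uint8)
    # order along +y (left): red, yellow, blue
    o={i:np.array([x,y,.061])+R.from_euler("z",yaw).apply([0,s*.11,0]) for i,s in((1,1),(3,0),(2,-1))}
    for i in o:
        fill(M,A.apply([[u*sz[0]/2,v*sz[1]/2,d] for u in(-1,1) for v in(-1,1)])+o[i],K[c],i)
    fill(M,A.apply(PEG)+o[3],K[c],3)
    fill(M,A.apply(BEAK+[bx,by,0])+o[1],K[c],2); fill(M,A.apply(BEAK+[rx,ry,0])+o[2],K[c],1)
    return M
def cost(p,sz):
    t=0
    for c in K:
        l,u,r,b=[S*q for q in roi[c]]; t+=(render(p,c,sz)[u:b,l:r]!=L[c][u:b,l:r]).sum()
    return t/S/S+ 1e5*sum(max(0,abs(q)-.009)for q in p[4:])
g=ray((262,160),K["top"],.061); print(g)
for sz in((.088,.092),(.092,.088)):
    best=None
    for yaw in(-.1,0,.1):
        p0=np.array([g[0],g[1],yaw,-.008,0,0,0,0]); sim=np.vstack([p0]+[p0+np.eye(8)[i]*[.01,.01,.06,.005,.004,.004,.004,.004][i] for i in range(8)])
        r=minimize(cost,p0,args=(sz,),method="Nelder-Mead",options=dict(initial_simplex=sim,maxfev=900,xatol=1e-5,fatol=.05))
        if best is None or r.fun<best.fun: best=r
    print(sz,best.fun,np.round(best.x,4)); 
    if sz[0]==.088: keep=best
out=[]
for c in K:
    l,u,r,b=roi[c]; M=render(keep.x,c,(.088,.092)); a=cv2.resize(IM[c][u:b,l:r],None,fx=4,fy=4,interpolation=cv2.INTER_CUBIC).copy()
    m=M[u*S:b*S,l*S:r*S]; e=cv2.morphologyEx(m,cv2.MORPH_GRADIENT,np.ones((2,2)))>0; a[e]=(0,255,0); 
    out.append(a)
w=max(o.shape[1] for o in out); I=np.vstack([cv2.copyMakeBorder(o,0,0,0,w-o.shape[1],cv2.BORDER_CONSTANT) for o in out]); I=cv2.resize(I,None,fx=600/I.shape[0],fy=600/I.shape[0]); cv2.imwrite("pics/fit.png",I[:,:,::-1])
# free-standing
lid=[]
def bc(p,col,z):
    t=0
    for c in K:
        M=np.zeros((420*S,560*S),np.uint8); fill(M,BEAK+[p[0],p[1],z],K[c],col)
        u,v=np.round(proj([p0[0],p0[1],.04],K[c])[0]).astype(int); s=np.s_[(v-35)*S:(v+35)*S,(u-35)*S:(u+35)*S]
        t+=(M[s]!=cv2.morphologyEx(L[c],cv2.MORPH_CLOSE,np.ones((25,25)))[s]).sum()
    return t/S/S
p0=ray((338,233),K["top"],.073)[:2]; r=minimize(bc,p0,args=(3,.003),method="Nelder-Mead",options=dict(initial_simplex=[p0,p0+[.01,0],p0+[0,.01]])); print("yellow",r.x,r.fun)
for n,uv,z in(("jar",(227.5,242),.057),("brown1",(354,171),.07),("black",(386,264),.07),("brown2",(348,283),.07),("bottle",(136,221),.12),("tubeR_l",(376,215),.1),("matTL",(190,222),.003),("matTR",(359,210),.003),("matBR",(363,260),.003),("matBL",(191,272),.003)): print(n,np.round(ray(uv,K["top"],z)[:2],3))
E
python3 fit.py
```

```text
[0.65608472 0.02197864 0.061     ]
(0.088, 0.092) 1142.5 [ 6.647e-01  2.470e-02 -8.180e-02 -5.600e-03  1.200e-03 -1.200e-03
 -2.000e-04 -1.200e-03]
(0.092, 0.088) 1124.25 [ 6.653e-01  2.430e-02 -7.970e-02 -6.200e-03  2.000e-04 -1.100e-03
  1.000e-04 -1.300e-03]
yellow [ 0.43049443 -0.17082109] 296.6875
jar [0.427 0.134]
brown1 [ 0.6   -0.237]
black [ 0.332 -0.293]
brown2 [ 0.29  -0.185]
bottle [0.494 0.365]
tubeR_l [ 0.464 -0.275]
matTL [0.502 0.247]
matTR [ 0.499 -0.253]
matBR [ 0.352 -0.247]
matBL [0.356 0.249]
```

View pics/fit.png

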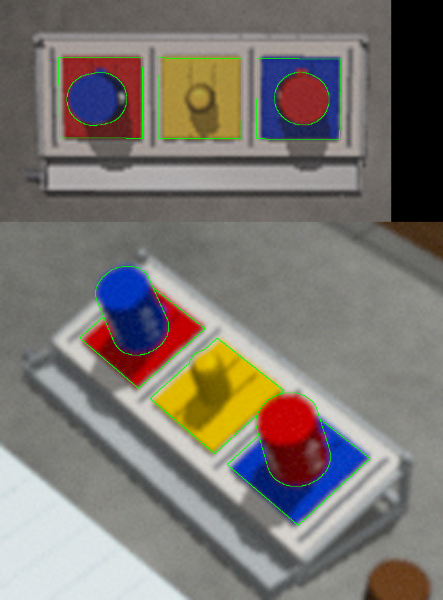

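Side view: yellow beaker at (318,273) on the mat. The brown ones are at (272,320) and (396,248), the black one at (330,347), and all three stand off the mat. In the fit overlay the outlines match the plates and both hung beakers. Blue hangs on red (left), the yellow peg is empty (middle), and red hangs on blue (right).

send_rows:
  plan:
    - [87,0,0,-12,0,0,0.135]
    - [87,0,0,-12,0,0,0.135]
    - [87,0,0,-12,0,0,0.135]
    - [87,0,0,-12,0,0,0.135]
    - [87,0,0,-12,0,0,0.135]
    - [87,0,0,-12,0,0,0.135]
    - [87,0,0,-12,0,0,0.135]
    - [87,0,0,-12,0,0,0.135]
    - [87,0,0,-12,0,0,0.135]
  grip_force: 12

```text
time_s: 1.9
tool_pos: [0.2755, 0.5887, 0.305]
tool_rot: [180.0, -0.0, 85.0]
force: [-0.2, -0.4, -1.0]
grip_width: 0.0872
```

send_rows:
  plan:
    - [87,-37,27,0,0,0,0]
    - [87,-37,27,0,0,0,0]
    - [87,-37,27,0,0,0,0]
    - [87,-37,27,0,0,0,0]
    - [87,-37,27,0,0,0,0]
    - [87,-37,27,0,0,0,0]
    - [87,-37,27,0,0,0,0]
    - [87,-37,27,0,0,0,0]
    - [87,-37,27,0,0,0,0]
    - [87,-37,27,0,0,0,0]
    - [87,0,0,0,0,0,0]

```text
time_s: 3.0
tool_pos: [0.518, 0.1894, 0.3051]
tool_rot: [179.8, 0.2, 84.6]
force: [-0.7, -0.8, 0.3]
grip_width: 0.087
```

```bash
cat > go.py <<'E'
import sys
from h import *
# usage: go.py kind x y z ; kind=down or peg name -> x,y,z then in peg frame (mm offsets), TCP target
YAW=-.081; O=np.array([.665,.0245,.061]); off={"red":1,"yellow":0,"blue":-1}
def target(kind,v):
    v=np.array(v,float)
    if kind=="down": return v,R.from_euler("xyz",[np.pi,0,np.pi/2+YAW])
    A=pegR(YAW); o=O+R.from_euler("z",YAW).apply([0,.11*off[kind],0])
    return o+A.apply(v/1000),A*R.from_euler("xyz",[np.pi,0,np.pi/2])
if __name__=="__main__":
    o=env.get_obs(); Rc=R.from_euler("xyz",o["tool_rot"],degrees=True); print("t",o["time_s"],"tcp",o["tool_pos"].round(4),o["tool_rot"].round(2),"F",o["force"].round(1),"w",round(o["grip_width"]*1e3,1),"q",o["qpos"].round(0))
    k=sys.argv[1:]
    for i in range(0,len(k),4):
        p,Rt=target(k[i],k[i+1:i+4]); print(k[i:i+4],"tgt",p.round(4),"turn rad",(Rc.inv()*Rt).as_rotvec().round(3),"shift(after turn) mm",(1e3*Rt.inv().apply(p-o["tool_pos"])).round(1))
E
python3 go.py down .4305 -.171 .12
python3 - <<'E'
from h import *
k=env.get_calibration("top");im=env.read_camera("top"); cv2.imwrite("pics/t1.png",im[:,:,::-1])
for c in("top","side"):
    k=env.get_calibration(c);im=cv2.imread(f"pics/{c}0.png")
    for x in (0,1):
        q=proj(BEAK+[.4305,-.171,.003],k); cv2.polylines(im,[np.round(cv2.convexHull(q.astype(np.float32))*16).astype(np.int32)],True,(0,255,0),1,cv2.LINE_AA,4)
    u,v=proj([.4305,-.171,.04],k)[0].astype(int); a=cv2.resize(im[v-35:v+35,u-35:u+35],(390,390),interpolation=cv2.INTER_CUBIC); o=a if c=="top" else np.hstack([o,a])
cv2.imwrite("pics/y.png",o)
E
```

```text
t 3.0 tcp [0.518  0.1894 0.3051] [1.7983e+02 1.6000e-01 8.4580e+01] F [-0.7 -0.8  0.3] w 87.0 q [-45.   4.  23.  88.  -1.  88. -27.]
['down', '.4305', '-.171', '.12'] tgt [ 0.4305 -0.171   0.12  ] turn rad [ 0.003  0.003 -0.014] shift(after turn) mm [-366.3  -58.   185.1]
```

View pics/y.png

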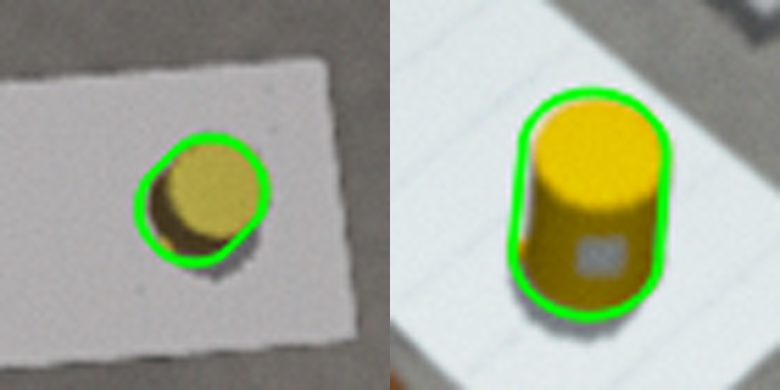

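The yellow outline fits at top pixel (338,233). It is the plain yellow beaker on the mat, so I am reaching for it.

send_rows:
  plan:
    - [87,-46,-7,0,0,0,-0.014]
    - [87,-46,-7,0,0,0,0]
    - [87,-46,-7,0,0,0,0]
    - [87,-46,-7,0,0,0,0]
    - [87,-46,-7,0,0,0,0]
    - [87,-46,-7,0,0,0,0]
    - [87,-46,-8,0,0,0,0]
    - [87,-44,-8,0,0,0,0]
    - [87,0,0,45,0,0,0]
    - [87,0,0,45,0,0,0]
    - [87,0,0,45,0,0,0]
    - [87,0,0,45,0,0,0]

```text
time_s: 4.25
tool_pos: [0.4316, -0.1616, 0.1232]
tool_rot: [179.9, -0.1, 86.2]
force: [-0.2, -0.2, -0.8]
grip_width: 0.0869
```

```bash
python3 go.py down .4305 -.171 .031
```

```text
t 4.25 tcp [ 0.4316 -0.1616  0.1232] [ 1.7989e+02 -9.0000e-02  8.6230e+01] F [-0.2 -0.2 -0.8] w 86.9 q [-30.  -5.  46. 116.   3.  67.  11.]
['down', '.4305', '-.171', '.031'] tgt [ 0.4305 -0.171   0.031 ] turn rad [ 0.002 -0.002  0.015] shift(after turn) mm [-9.5 -0.3 92.2]
```

send_rows:
  plan:
    - [87,-9.5,0,20,0,0,0.015]
    - [87,0,0,30,0,0,0]
    - [87,0,0,30,0,0,0]
    - [87,0,0,12,0,0,0]
    - [87,0,0,0,0,0,0]
    - [40,0,0,0,0,0,0]
    - [40,0,0,0,0,0,0]
    - [40,0,0,0,0,0,0]
    - [40,0,0,0,0,0,0]
    - [40,0,0,0,0,0,0]
    - [40,0,0,0,0,0,0]
    - [40,0,0,0,0,0,0]

```text
time_s: 5.45
tool_pos: [0.4307, -0.1727, 0.0328]
tool_rot: [180.0, -0.0, 85.2]
force: [0.8, 0.4, 2.0]
grip_width: 0.0508
```

```bash
python3 go.py yellow 0 0 120
```

```text
t 5.45 tcp [ 0.4307 -0.1727  0.0328] [ 1.7996e+02 -1.0000e-02  8.5250e+01] F [0.8 0.4 2. ] w 50.8 q [-28.   5.  49. 121.  -5.  56.  19.]
['yellow', '0', '0', '120'] tgt [0.6241 0.0278 0.1738] turn rad [-0.348  0.    -0.002] shift(after turn) mm [215.5 214.1 -72.1]
```

send_rows:
  plan:
    - [40,0,0,-15,0,0,0]
    - [40,0,0,-40,0,0,0]
    - [40,0,0,-45,0,0,0]
    - [40,0,0,-45,0,0,0]
    - [40,0,0,-45,0,0,0]
    - [40,0,0,-40,-0.05,0,0]
    - [40,20,20,0,-0.1,0,0]
    - [40,35,30,0,-0.1,0,0]
    - [40,40,30,0,-0.098,0,0]
    - [40,40,30,0,0,0,0]
    - [40,20,15,0,0,0,0]
    - [40,0,0,0,0,0,0]

```text
time_s: 6.65
tool_pos: [0.5651, -0.0246, 0.2905]
tool_rot: [160.1, 0.0, 85.5]
force: [-0.2, 0.9, -0.4]
grip_width: 0.051
```

```bash
python3 go.py yellow 0 0 120
```

```text
t 6.65 tcp [ 0.5651 -0.0246  0.2905] [1.6007e+02 2.0000e-02 8.5540e+01] F [-0.2  0.9 -0.4] w 51.0 q [-18. -11.  14. 106.   6.  65. -10.]
['yellow', '0', '0', '120'] tgt [0.6241 0.0278 0.1738] turn rad [-0.001 -0.001  0.003] shift(after turn) mm [ 57.   11.3 128.4]
```

send_rows:
  plan:
    - [40,28,6,0,0,0,0]
    - [40,29,5,20,0,0,0]
    - [40,0,0,40,0,0,0]
    - [40,0,0,40,0,0,0]
    - [40,0,0,28,0,0,0]
    - [40,0,0,0,0,0,0]
    - [40,0,0,0,0,0,0]

```text
time_s: 7.35
tool_pos: [0.6219, 0.0232, 0.1742]
tool_rot: [160.1, 0.0, 85.2]
force: [-0.3, -0.8, 0.0]
grip_width: 0.0509
```

```bash
cat > snap.py <<'E'
import sys
from h import *
from go import target
# crops round rack, both cameras
n=sys.argv[1]; out=[]
for c,(l,u,r,b) in {"top":(180,110,340,230),"side":(240,80,420,230)}.items():
    im=env.read_camera(c); a=cv2.resize(im[u:b,l:r],(int((r-l)*300/(b-u)*1.0),300),interpolation=cv2.INTER_CUBIC); out.append(a)
I=np.hstack(out); I=cv2.resize(I,None,fx=min(1,800/I.shape[1]),fy=min(1,800/I.shape[1])) ; cv2.imwrite(f"pics/{n}.png",I[:,:,::-1])
E
python3 go.py yellow 0 0 32; python3 snap.py a1
```

```text
t 7.35 tcp [0.6219 0.0232 0.1742] [1.6012e+02 3.0000e-02 8.5190e+01] F [-0.3 -0.8  0. ] w 50.9 q [-19.   0.  12. 109.   5.  51. -14.]
['yellow', '0', '0', '32'] tgt [0.6541 0.0254 0.0911] turn rad [-0.002  0.002 -0.003] shift(after turn) mm [ 4.8  1.6 89. ]
```

View pics/a1.png

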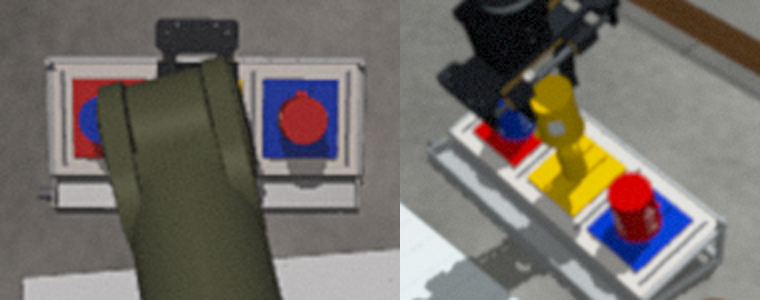

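send_rows:
  plan:
    - [40,3.5,1.5,10,0,0,0]
    - [40,0,0,10,0,0,0]
    - [40,0,0,15,0,0,0]
    - [40,0,0,15,0,0,0]
    - [40,0,0,15,0,0,0]
    - [40,0,0,15,0,0,0]
    - [40,0,0,0,0,0,0]

```text
time_s: 8.15
tool_pos: [0.6498, 0.0246, 0.0958]
tool_rot: [160.3, 0.1, 85.2]
force: [0.3, 0.5, -0.8]
grip_width: 0.051
```

```bash
python3 go.py yellow 0 0 32
```

```text
t 8.15 tcp [0.6498 0.0246 0.0958] [1.6035e+02 9.0000e-02 8.5230e+01] F [ 0.3  0.5 -0.8] w 51.0 q [-19.   8.  12. 111.   3.  42. -13.]
['yellow', '0', '0', '32'] tgt [0.6541 0.0254 0.0911] turn rad [-0.006  0.002 -0.002] shift(after turn) mm [1.1 2.4 5.9]
```

send_rows:
  plan:
    - [40,0.5,2,3,0,0,0]
    - [40,0,0,3,0,0,0]
    - [40,0,0,2,0,0,0]
    - [40,0,0,0,0,0,0]

```text
time_s: 8.55
tool_pos: [0.656, 0.0254, 0.0928]
tool_rot: [160.0, -0.0, 85.2]
force: [0.4, 0.1, 0.1]
grip_width: 0.0507
```

```bash
python3 go.py yellow 0 0 30
```

```text
t 8.55 tcp [0.656  0.0254 0.0928] [ 1.6004e+02 -1.0000e-02  8.5250e+01] F [0.4 0.1 0.1] w 50.7 q [-18.   9.  12. 110.   3.  41. -13.]
['yellow', '0', '0', '30'] tgt [0.6548 0.0253 0.0892] turn rad [-0.001  0.    -0.002] shift(after turn) mm [-0.1 -2.3  3. ]
```

send_rows:
  plan:
    - [40,0,-1.5,1.5,0,0,0]
    - [40,0,0,1.5,0,0,0]
    - [40,0,0,1,0,0,0]
    - [40,0,0,0,0,0,0]

```text
time_s: 8.95
tool_pos: [0.6557, 0.0255, 0.0896]
tool_rot: [160.1, -0.0, 85.2]
force: [-6.0, 0.5, 8.0]
grip_width: 0.0508
```

```bash
python3 go.py yellow 0 0 30
```

```text
t 8.95 tcp [0.6557 0.0255 0.0896] [ 1.6005e+02 -4.0000e-02  8.5230e+01] F [-6.   0.5  8. ] w 50.8 q [-18.   9.  12. 111.   3.  41. -13.]
['yellow', '0', '0', '30'] tgt [0.6548 0.0253 0.0892] turn rad [-0.001  0.    -0.002] shift(after turn) mm [-0.2 -1.   0. ]
```

send_rows:
  plan:
    - [87,0,0,0,0,0,0]
    - [87,0,0,0,0,0,0]
    - [87,0,0,0,0,0,0]
    - [87,0,0,0,0,0,0]
    - [87,0,0,-10,0,0,0]
    - [87,0,0,-30,0,0,0]
    - [87,0,0,-45,0,0,0]
    - [87,-25,0,-15,0,0,0]
    - [87,-40,0,0,0,0,0]
    - [87,-30,0,0,0,0,0]
    - [87,-15,0,0,0,0,0]
    - [87,0,0,0,0,0,0]

```text
time_s: 10.15
tool_pos: [0.6123, -0.0849, 0.1833]
tool_rot: [160.0, 0.0, 85.0]
force: [-0.1, -0.1, 0.6]
grip_width: 0.0872
```

```bash
python3 go.py blue 0 -1 28; python3 snap.py a2
```

```text
t 10.15 tcp [ 0.6123 -0.0849  0.1833] [159.99   0.    84.95] F [-0.1 -0.1  0.6] w 87.2 q [-13.  -1.  19. 110.   0.  51.   0.]
['blue', '0', '-1', '28'] tgt [ 0.6465 -0.0854  0.0873] turn rad [ 0.     0.002 -0.007] shift(after turn) mm [  2.3  -0.8 101.9]
```

View pics/a2.png

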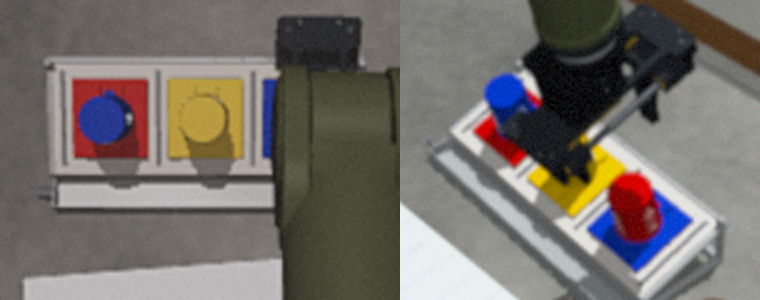

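Yellow is seated at crop pixel (204,118), just as blue is on its plate. Red is next.

send_rows:
  plan:
    - [87,2,-1,25,0,0,-0.007]
    - [87,0,0,30,0,0,0]
    - [87,0,0,30,0,0,0]
    - [87,0,0,15,0,0,0]
    - [87,0,0,0,0,0,0]
    - [40,0,0,0,0,0,0]
    - [40,0,0,0,0,0,0]
    - [40,0,0,0,0,0,0]
    - [40,0,0,0,0,0,0]
    - [40,0,0,0,0,0,0]
    - [40,0,0,0,0,0,0]

```text
time_s: 11.35
tool_pos: [0.6461, -0.0823, 0.0885]
tool_rot: [160.0, 0.1, 85.6]
force: [-1.5, -0.1, 1.8]
grip_width: 0.0507
```

```bash
python3 go.py blue 0 0 28 down .43 -.05 .25
```

```text
t 11.35 tcp [ 0.6461 -0.0823  0.0885] [1.6002e+02 1.2000e-01 8.5620e+01] F [-1.5 -0.1  1.8] w 50.7 q [-13.   8.  19. 112.  -5.  40.   4.]
['blue', '0', '0', '28'] tgt [ 0.6466 -0.0844  0.0873] turn rad [-0.     0.     0.005] shift(after turn) mm [-2.1  0.2  1.3]
['down', '.43', '-.05', '.25'] tgt [ 0.43 -0.05  0.25] turn rad [0.349 0.001 0.005] shift(after turn) mm [  14.7 -218.  -161.5]
```

send_rows:
  plan:
    - [40,0,0,-10,0,0,0]
    - [40,0,0,-30,0,0,0]
    - [40,0,0,-40,0,0,0]
    - [40,0,0,-25,0,0,0]
    - [40,0,-20,0,0.05,0,0]
    - [40,0,-40,0,0.1,0,0]
    - [40,5,-40,0,0.1,0,0]
    - [40,10,-40,0,0.099,0,0]
    - [40,10,-15,0,0,0,0]
    - [40,5,0,0,0,0,0]
    - [40,0,0,0,0,0,0]

```text
time_s: 12.45
tool_pos: [0.4625, -0.0373, 0.1569]
tool_rot: [179.9, 0.1, 85.7]
force: [-0.2, 0.6, -0.3]
grip_width: 0.0507
```

```bash
python3 go.py down .43 -.05 .034
```

```text
t 12.45 tcp [ 0.4625 -0.0373  0.1569] [1.7995e+02 1.1000e-01 8.5700e+01] F [-0.2  0.6 -0.3] w 50.7 q [-16.  -4.  17. 112.   1.  71.  -4.]
['down', '.43', '-.05', '.034'] tgt [ 0.43  -0.05   0.034] turn rad [0.001 0.002 0.006] shift(after turn) mm [-15.3 -31.4 122.9]
```

send_rows:
  plan:
    - [40,-8,-20,20,0,0,0.006]
    - [40,0,0,35,0,0,0]
    - [40,0,0,35,0,0,0]
    - [40,0,0,20,0,0,0]
    - [40,0,0,8,0,0,0]
    - [40,0,0,3,0,0,0]
    - [40,0,0,0,0,0,0]

```text
time_s: 13.15
tool_pos: [0.4422, -0.0449, 0.036]
tool_rot: [180.0, 0.1, 85.3]
force: [-0.2, -0.8, -1.4]
grip_width: 0.0508
```

```bash
python3 go.py down .43 -.05 .032
```

```text
t 13.15 tcp [ 0.4422 -0.0449  0.036 ] [1.7998e+02 1.4000e-01 8.5260e+01] F [-0.2 -0.8 -1.4] w 50.8 q [-15.   2.  18. 122.  -0.  56.  -2.]
['down', '.43', '-.05', '.032'] tgt [ 0.43  -0.05   0.032] turn rad [ 0.     0.002 -0.002] shift(after turn) mm [ -6.  -11.7   4. ]
```

send_rows:
  plan:
    - [40,0,0,1.5,0,0,0]
    - [40,0,0,1.5,0,0,0]
    - [40,0,0,1,0,0,0]
    - [40,0,0,0,0,0,0]

```text
time_s: 13.55
tool_pos: [0.4417, -0.0447, 0.0318]
tool_rot: [180.0, 0.1, 85.3]
force: [0.0, 0.5, 1.7]
grip_width: 0.0508
```

send_rows:
  plan:
    - [40,0,0,0.5,0,0,0]
    - [87,0,0,0,0,0,0]
    - [87,0,0,0,0,0,0]
    - [87,0,0,0,0,0,0]
    - [87,0,0,0,0,0,0]
    - [87,0,0,-10,0,0,0]
    - [87,0,0,-40,0,0,0]
    - [87,0,0,-45,0,0,0]
    - [87,0,0,-45,-0.1,0,0]
    - [87,0,0,-10,-0.13,0,0]
    - [87,0,0,0,-0.12,0,0]
    - [87,0,0,0,0,0,0]

```text
time_s: 14.75
tool_pos: [0.4469, -0.0445, 0.1759]
tool_rot: [167.7, -0.8, 85.2]
force: [-0.5, -0.4, -0.3]
grip_width: 0.087
```

```bash
python3 go.py red 0 -1 130
python3 - <<'E'
from h import *
cv2.imwrite("pics/s3.png",env.read_camera("side")[40:400,150:500,::-1])
E
```

```text
t 14.75 tcp [ 0.4469 -0.0445  0.1759] [167.71  -0.79  85.21] F [-0.5 -0.4 -0.3] w 87.0 q [  5. -16.  -2. 122.  -1.  62.  -1.]
['red', '0', '-1', '130'] tgt [0.6295 0.1367 0.1832] turn rad [-0.134 -0.013 -0.006] shift(after turn) mm [195.4 159.7  50.5]
```

View pics/s3.png

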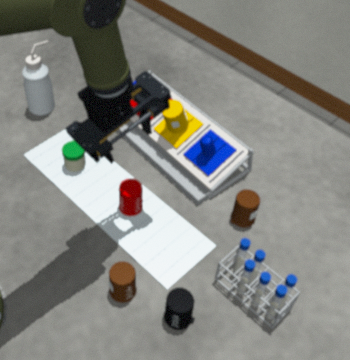

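send_rows:
  plan:
    - [87,10,30,0,0,0,0]
    - [87,30,35,0,0,0,0]
    - [87,35,30,0,-0.03,0,0]
    - [87,35,30,0,-0.05,0,0]
    - [87,35,20,0,-0.054,-0.013,0]
    - [87,30,10,0,0,0,0]
    - [87,18,5,0,0,0,0]
    - [87,0,0,0,0,0,0]

```text
time_s: 15.6
tool_pos: [0.6183, 0.1424, 0.215]
tool_rot: [160.2, -0.2, 85.6]
force: [0.2, 0.2, -0.2]
grip_width: 0.0874
```

```bash
python3 go.py red 0 -1 28
```

```text
t 15.6 tcp [0.6183 0.1424 0.215 ] [160.24  -0.22  85.62] F [ 0.2  0.2 -0.2] w 87.4 q [ -6.   2. -15. 103.  10.  58. -29.]
['red', '0', '-1', '28'] tgt [0.6643 0.1339 0.0873] turn rad [-0.004 -0.005  0.003] shift(after turn) mm [ -4.7   0.  135.9]
```

send_rows:
  plan:
    - [87,-4.5,0,25,-0.004,-0.005,0.003]
    - [87,0,0,40,0,0,0]
    - [87,0,0,40,0,0,0]
    - [87,0,0,20,0,0,0]
    - [87,0,0,9,0,0,0]
    - [87,0,0,0,0,0,0]
    - [40,0,0,0,0,0,0]
    - [40,0,0,0,0,0,0]
    - [40,0,0,0,0,0,0]
    - [40,0,0,0,0,0,0]
    - [40,0,0,0,0,0,0]
    - [40,0,0,0,0,0,0]

```text
time_s: 16.8
tool_pos: [0.6636, 0.1291, 0.0901]
tool_rot: [159.9, -0.0, 85.0]
force: [-0.5, -0.5, 1.8]
grip_width: 0.0508
```

```bash
python3 go.py red 0 -1.3 28
```

```text
t 16.8 tcp [0.6636 0.1291 0.0901] [159.88  -0.    85.  ] F [-0.5 -0.5  1.8] w 50.8 q [ -5.  13. -14. 106.  16.  44. -33.]
['red', '0', '-1.3', '28'] tgt [0.6642 0.1336 0.0873] turn rad [ 0.002  0.002 -0.006] shift(after turn) mm [ 4.6 -0.7  2.8]
```

send_rows:
  plan:
    - [40,0,0,-10,0,0,0]
    - [40,0,0,-30,0,0,0]
    - [40,0,0,-40,0,0,0]
    - [40,0,0,-35,0,0,0]
    - [40,-20,0,0,0,0,0]
    - [40,-40,0,0,0,0,0]
    - [40,-45,0,0,0,0,0]
    - [40,-45,0,0,0,0,0]
    - [40,-40,0,0,0,0,0]
    - [40,-25,0,0,0,0,0]
    - [40,0,0,0,0,0,0]

```text
time_s: 17.9
tool_pos: [0.6045, -0.0873, 0.1984]
tool_rot: [159.9, 0.1, 84.6]
force: [0.3, 0.0, -0.3]
grip_width: 0.0506
```

```bash
python3 go.py blue 0 -4.5 31; python3 snap.py a3
```

```text
t 17.9 tcp [ 0.6045 -0.0873  0.1984] [1.5988e+02 6.0000e-02 8.4570e+01] F [ 0.3  0.  -0.3] w 50.6 q [  8.  -2.  -2. 109.  -0.  53.   0.]
['blue', '0', '-4.5', '31'] tgt [ 0.6452 -0.0888  0.0901] turn rad [ 0.002  0.006 -0.013] shift(after turn) mm [  1.8   1.1 115.7]
```

View pics/a3.png

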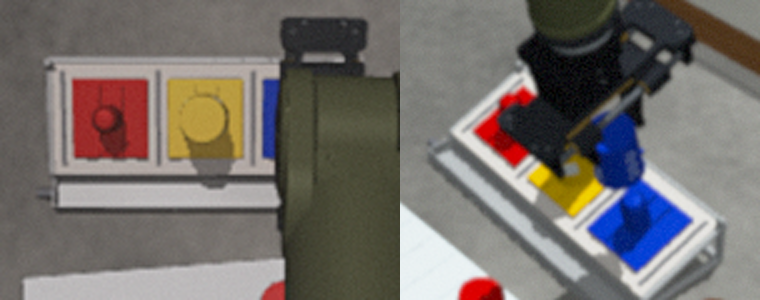

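send_rows:
  plan:
    - [40,1.8,1,15,0.002,0.006,-0.013]
    - [40,0,0,25,0,0,0]
    - [40,0,0,15,0,0,0]
    - [40,0,0,15,0,0,0]
    - [40,0,0,15,0,0,0]
    - [40,0,0,15,0,0,0]
    - [40,0,0,8,0,0,0]
    - [40,0,0,0,0,0,0]

```text
time_s: 18.8
tool_pos: [0.6427, -0.0825, 0.0948]
tool_rot: [160.2, -0.1, 85.8]
force: [-0.4, 0.7, -1.3]
grip_width: 0.051
```

```bash
python3 go.py blue 0 -4.5 31
```

```text
t 18.8 tcp [ 0.6427 -0.0825  0.0948] [ 1.6017e+02 -8.0000e-02  8.5820e+01] F [-0.4  0.7 -1.3] w 51.0 q [  8.   8.  -3. 111.  -0.  41.   1.]
['blue', '0', '-4.5', '31'] tgt [ 0.6452 -0.0888  0.0901] turn rad [-0.003 -0.004  0.007] shift(after turn) mm [-6.1  1.2  5.4]
```

send_rows:
  plan:
    - [40,-3,1,2,0,0,0]
    - [40,0,0,2,0,0,0]
    - [40,0,0,1.5,0,0,0]
    - [40,0,0,0,0,0,0]

```text
time_s: 19.2
tool_pos: [0.646, -0.0859, 0.092]
tool_rot: [160.0, -0.1, 85.8]
force: [0.6, 0.4, -0.9]
grip_width: 0.0507
```

```bash
python3 go.py blue 0 -4.5 31
```

```text
t 19.2 tcp [ 0.646  -0.0859  0.092 ] [ 1.600e+02 -7.000e-02  8.581e+01] F [ 0.6  0.4 -0.9] w 50.7 q [  8.   8.  -3. 111.  -0.  41.   1.]
['blue', '0', '-4.5', '31'] tgt [ 0.6452 -0.0888  0.0901] turn rad [-0.    -0.004  0.007] shift(after turn) mm [-3.  -1.2  1.6]
```

send_rows:
  plan:
    - [40,-2,-1,1.5,0,0,0]
    - [40,0,0,1,0,0,0]
    - [40,0,0,0,0,0,0]

```text
time_s: 19.5
tool_pos: [0.6456, -0.088, 0.0898]
tool_rot: [160.0, -0.1, 85.8]
force: [-3.8, 0.1, 5.0]
grip_width: 0.0507
```

send_rows:
  plan:
    - [87,0,0,0,0,0,0]
    - [87,0,0,0,0,0,0]
    - [87,0,0,0,0,0,0]
    - [87,0,0,0,0,0,0]
    - [87,0,0,-10,0,0,0]
    - [87,0,0,-40,0,0,0]
    - [87,0,0,-45,0,0,0]
    - [87,0,-10,-15,0.05,0,0]
    - [87,10,-40,0,0.1,0,0]
    - [87,20,-40,0,0.1,0,0]
    - [87,15,-40,0,0.099,0,0]
    - [87,0,0,0,0,0,0]

```text
time_s: 20.7
tool_pos: [0.4836, -0.0284, 0.1656]
tool_rot: [-179.8, -0.1, 86.0]
force: [0.8, 0.1, 0.9]
grip_width: 0.0869
```

```bash
python3 go.py down .4417 -.0447 .032;  python3 - <<'E'
from h import *
from scipy.optimize import minimize
o=[]
for c in("side",):
    im=env.read_camera(c); k=env.get_calibration(c)
    L=(label(im)==1).astype(np.uint8); 
    I=im.copy()
    q=proj(BEAK+[.4417,-.0447,.003],k); cv2.polylines(I,[np.round(cv2.convexHull(q.astype(np.float32))*16).astype(np.int32)],True,(0,255,0),1,cv2.LINE_AA,4)
    cv2.imwrite("pics/s4.png",cv2.resize(I[90:330,190:430],(600,600),interpolation=cv2.INTER_CUBIC)[:,:,::-1])
E
```

```text
t 20.7 tcp [ 0.4836 -0.0284  0.1656] [-1.798e+02 -1.200e-01  8.603e+01] F [0.8 0.1 0.9] w 86.9 q [  6.  -0.  -5. 108.  -0.  72.  -4.]
['down', '.4417', '-.0447', '.032'] tgt [ 0.4417 -0.0447  0.032 ] turn rad [-0.003 -0.002  0.012] shift(after turn) mm [-19.6 -40.4 133.6]
```

View pics/s4.png

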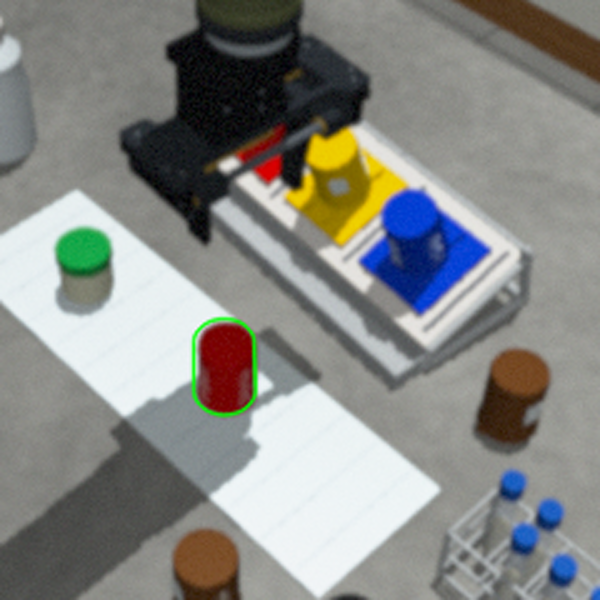

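Blue hangs on the blue peg at (412,230). Red stands upright at (226,365), inside its predicted outline.

send_rows:
  plan:
    - [87,-10,-20,0,0,0,0.012]
    - [87,-10,-20,10,0,0,0]
    - [87,0,0,35,0,0,0]
    - [87,0,0,40,0,0,0]
    - [87,0,0,35,0,0,0]
    - [87,0,0,13,0,0,0]
    - [40,0,0,0,0,0,0]
    - [40,0,0,0,0,0,0]
    - [40,0,0,0,0,0,0]
    - [40,0,0,0,0,0,0]
    - [40,0,0,0,0,0,0]
    - [40,0,0,0,0,0,0]

```text
time_s: 21.95
tool_pos: [0.4442, -0.0477, 0.0332]
tool_rot: [180.0, -0.1, 85.1]
force: [-0.9, -0.6, 3.4]
grip_width: 0.051
```

```bash
python3 go.py down .442 -.0447 .032
```

```text
t 21.95 tcp [ 0.4442 -0.0477  0.0332] [ 1.7996e+02 -7.0000e-02  8.5140e+01] F [-0.9 -0.6  3.4] w 51.0 q [  7.   3.  -4. 121.   0.  56.  -2.]
['down', '.442', '-.0447', '.032'] tgt [ 0.442  -0.0447  0.032 ] turn rad [ 0.001 -0.001 -0.004] shift(after turn) mm [ 2.8 -2.4  1.2]
```

send_rows:
  plan:
    - [40,0,0,-10,0,0,0]
    - [40,0,0,-35,0,0,0]
    - [40,0,0,-45,0,0,0]
    - [40,0,0,-40,0,0,0]
    - [40,15,20,-20,0,0,0]
    - [40,25,30,0,-0.06,0,0]
    - [40,30,30,0,-0.1,0,0]
    - [40,30,30,0,-0.1,0,0]
    - [40,30,30,0,-0.089,0,0]
    - [40,30,20,0,0,0,0]
    - [40,20,0,0,0,0,0]
    - [40,0,0,0,0,0,0]

```text
time_s: 23.15
tool_pos: [0.6156, 0.1225, 0.2044]
tool_rot: [160.0, -0.1, 85.5]
force: [-1.0, -0.8, 0.3]
grip_width: 0.0509
```

```bash
python3 go.py red 0 -3 110
```

```text
t 23.15 tcp [0.6156 0.1225 0.2044] [ 1.6002e+02 -1.5000e-01  8.5450e+01] F [-1.  -0.8  0.3] w 50.9 q [ -3.   1. -16. 105.  10.  56. -27.]
['red', '0', '-3', '110'] tgt [0.6362 0.1342 0.1644] turn rad [-0.    -0.003  0.001] shift(after turn) mm [13.3  4.7 44.3]
```

send_rows:
  plan:
    - [40,13,4.5,0,0,0,0]
    - [40,0,0,25,0,0,0]
    - [40,0,0,12,0,0,0]
    - [40,0,0,0,0,0,0]
    - [40,0,0,0,0,0,0]

```text
time_s: 23.65
tool_pos: [0.6336, 0.1289, 0.1704]
tool_rot: [160.1, -0.0, 85.1]
force: [-0.1, -0.1, 0.5]
grip_width: 0.0508
```

```bash
python3 go.py red 0 -3 30; python3 snap.py a4
```

```text
t 23.65 tcp [0.6336 0.1289 0.1704] [ 1.6007e+02 -5.0000e-02  8.5060e+01] F [-0.1 -0.1  0.5] w 50.8 q [ -3.   5. -16. 105.  12.  52. -30.]
['red', '0', '-3', '30'] tgt [0.6634 0.132  0.0892] turn rad [-0.001  0.001 -0.005] shift(after turn) mm [ 5.5 -0.1 86.4]
```

View pics/a4.png

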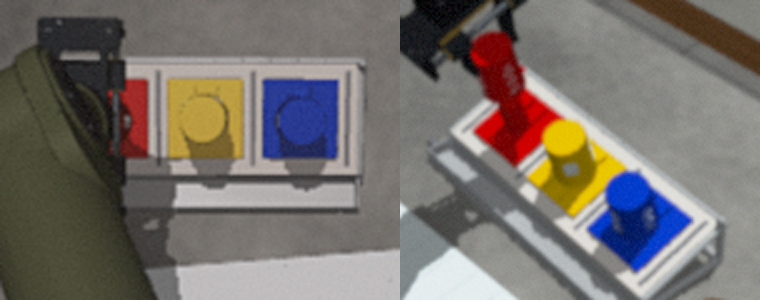

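send_rows:
  plan:
    - [40,4,0,10,0,0,0]
    - [40,0,0,12,0,0,0]
    - [40,0,0,15,0,0,0]
    - [40,0,0,15,0,0,0]
    - [40,0,0,15,0,0,0]
    - [40,0,0,11,0,0,0]
    - [40,0,0,0,0,0,0]

```text
time_s: 24.45
tool_pos: [0.6596, 0.1309, 0.0943]
tool_rot: [160.3, 0.0, 85.1]
force: [0.2, -0.5, -1.0]
grip_width: 0.0508
```

```bash
python3 go.py red 0 -3 30
```

```text
t 24.45 tcp [0.6596 0.1309 0.0943] [160.25   0.    85.11] F [ 0.2 -0.5 -1. ] w 50.8 q [ -4.  12. -15. 106.  16.  45. -33.]
['red', '0', '-3', '30'] tgt [0.6634 0.132  0.0892] turn rad [-0.004  0.002 -0.004] shift(after turn) mm [1.4 1.8 6. ]
```

send_rows:
  plan:
    - [40,1,1,2,0,0,0]
    - [40,0,0,2,0,0,0]
    - [40,0,0,1.5,0,0,0]
    - [40,0,0,1,0,0,0]
    - [40,0,0,0,0,0,0]

```text
time_s: 24.95
tool_pos: [0.6639, 0.1322, 0.0917]
tool_rot: [160.0, -0.1, 85.1]
force: [-0.2, 0.3, -0.4]
grip_width: 0.0509
```

```bash
python3 go.py red 0 -3 30
```

```text
t 24.95 tcp [0.6639 0.1322 0.0917] [ 1.6001e+02 -7.0000e-02  8.5130e+01] F [-0.2  0.3 -0.4] w 50.9 q [ -4.  13. -15. 106.  16.  44. -33.]
['red', '0', '-3', '30'] tgt [0.6634 0.132  0.0892] turn rad [-0.     0.    -0.004] shift(after turn) mm [-0.3 -1.3  2.2]
```

send_rows:
  plan:
    - [40,0,-1,1.5,0,0,0]
    - [40,0,0,1,0,0,0]
    - [40,0,0,0,0,0,0]

```text
time_s: 25.25
tool_pos: [0.6639, 0.1327, 0.09]
tool_rot: [160.0, -0.1, 85.1]
force: [-4.3, -0.5, 5.5]
grip_width: 0.0508
```

Contact on the ribs, so I release and retract well clear.

send_rows:
  plan:
    - [87,0,0,0,0,0,0]
    - [87,0,0,0,0,0,0]
    - [87,0,0,0,0,0,0]
    - [87,0,0,0,0,0,0]
    - [87,0,0,-10,0,0,0]
    - [87,0,0,-40,0,0,0]
    - [87,0,0,-45,0,0,0]
    - [87,0,0,-40,0,0,0]
    - [87,0,-30,-20,0,0,0]
    - [87,0,-40,-20,0,0,0]
    - [87,0,-40,0,0,0,0]
    - [87,0,0,0,0,0,0]

```text
time_s: 26.45
tool_pos: [0.4961, 0.1464, 0.2141]
tool_rot: [160.2, 0.1, 85.3]
force: [0.2, -0.3, -0.5]
grip_width: 0.087
```

```bash
python3 snap.py a5
cat > chk.py <<'E'
from h import *
from go import target
k=env.get_calibration("side"); L=label(env.read_camera("side")); E=np.ones((9,9))
for i,n in((1,"red"),(3,"yellow"),(2,"blue")):
    o,_=target(n,[0,0,0]); A=pegR(-.081); M=np.zeros((420*S,560*S),np.uint8); fill(M,A.apply([[u*.044,v*.046,-.006] for u in(-1,1) for v in(-1,1)])+o,k,1); fill(M,A.apply(BEAK)+o,k,1)
    obs=cv2.connectedComponentsWithStats((L==i).astype(np.uint8)); j=1+obs[2][1:,4].argmax(); B=obs[1]==j
    for nm,X in(("model",M>0),("seen",B)):
        y,x=np.nonzero(X); print(n,nm,[round(v/S,1) for v in(x.min(),y.min(),x.max(),y.max())],X.sum()/S/S)
E
python3 chk.py; python3 go.py
```

```text
red model [np.float64(275.5), np.float64(116.5), np.float64(323.5), np.float64(163.5)] 1218.25
red seen [np.float64(83.5), np.float64(45.0), np.float64(160.8), np.float64(86.5)] 1638.4375
yellow model [np.float64(302.5), np.float64(139.8), np.float64(353.5), np.float64(188.5)] 1338.0
yellow seen [np.float64(304.5), np.float64(139.8), np.float64(352.2), np.float64(188.0)] 1174.75
blue model [np.float64(332.2), np.float64(165.5), np.float64(386.8), np.float64(216.0)] 1469.875
blue seen [np.float64(60.5), np.float64(1.0), np.float64(158.0), np.float64(60.2)] 2816.6875
t 26.6 tcp [0.5019 0.146  0.2169] [ 1.5989e+02 -1.0000e-01  8.5140e+01] F [-0.3  0.2 -0.4] w 87.0 q [ -5. -12. -19. 115.   6.  59. -31.]
```

View pics/a5.png

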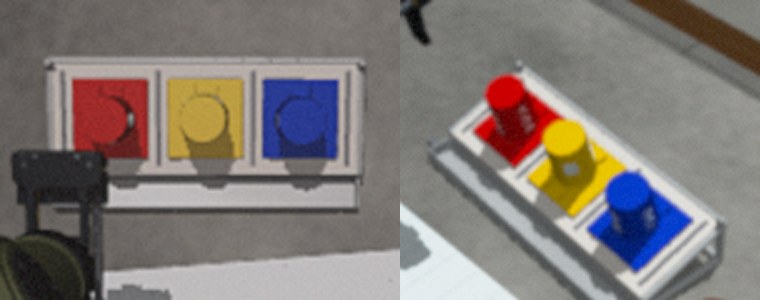

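All three hang on their own colours in both views. The yellow outline agrees with the fully-home model. For red and blue the check picked up other same-coloured things, so I repeat it limited to the rack and then hand in.

```bash
sed -i 's/^for i,n/L[:,:250*S]=0;L[:100*S]=0;L[245*S:]=0\nfor i,n/' chk.py; python3 chk.py | sed 's/np.float64//g'
```

```text
red model [(275.5), (116.5), (323.5), (163.5)] 1218.25
red seen [(277.5), (117.5), (321.0), (162.8)] 990.5
yellow model [(302.5), (139.8), (353.5), (188.5)] 1338.0
yellow seen [(304.5), (139.8), (352.2), (188.0)] 1174.4375
blue model [(332.2), (165.5), (386.8), (216.0)] 1469.875
blue seen [(334.5), (166.5), (385.2), (215.0)] 1282.6875
```

```bash
python3 -c "
from cell import env
print(env.sign_off())"
```

```text
the job is handed in; nothing more can be done
None
```

All three beakers now hang mouth-down on the pegs of their own colour. I handed the job in at about 27 s of the 106 s allowed.

- **Order of moves:** yellow went from the mat to the yellow peg, red was parked on the mat, blue went to the blue peg, and red went to the red peg. I lowered each one until the ribs pushed back with about 6–10 N, then released it and moved the gripper clear.
- **Last checks:** in the final side view, the outline of each beaker and its plate matches the fully-home model. Their top edges are within 1 px (about 2 mm), and the other edges within 2.5 px. The top view also shows each beaker on its own colour.
- **Check that failed at first:** the first red and blue outline check locked onto other objects of the same colour. It agreed once I limited it to the rack.
- **Not measured at the end:** I never sent the arm into the wash bottle, tube rack or specimen jar, and the force readings showed no unexpected contact. I did not re-measure their positions before handing in.

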